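# Stack the drained tote on the sown tote

### The arm

A 7-joint arm with a two-finger parallel gripper is mounted at the origin on the work surface. World frame = base frame: x ahead of the robot, y to its left, z up, the work surface at z = 0. Lengths are in m, angles in rad, forces in N, time in s.
With the tool pointing down it reaches from about 0.425 to 0.925 m from the base axis. Payload 6.8 kg.
Tool frame: the origin (TCP) lies between the finger pads; the fingertips stand 17 mm ahead of it and the grasp point (between the pads) lies 2 mm behind it; z points along the fingers, y is the direction in which the jaws open and shut (so a half turn about z gives the same grasp; the last joint's range is limited). The gripper opens to 85 mm and grips with 20 to 120 N. Pads are 22 mm wide; open, the fingers measure 114 mm over their backs; the gripper's body (76 mm by 85 mm) begins 54 mm behind the grasp point. The pads swing forward as they close: fully open they stand 13 mm farther back than shut.
Start: joints at [1.221, 0.477, 0.022, 1.555, -0.011, 1.109, -0.083], TCP at [0.162, -0.655, 0.248] pointing down, gripper open.
Joint ranges: [-2.96, 2.96], [-0.34, 2.1], [-1.41, 1.46], [0.24, 2.44], [-1.37, 4.51], [0.17, 1.92], [-2.96, 2.96]. Speed limits (rad/s): [2.39, 2.39, 3.14, 3.14, 3.14, 3.14, 3.14].

### API

Orientations are given as a unit quaternion [w, x, y, z].
In Python, from station import bot gives the robot as it stands. The module is installed in compiled form; this text tells all that it offers.
- The arm moves only by the tool carry_out, never from a script. Its argument "moves" is a list of rows, each a list of 3 entries, a list of its own where there are three numbers: the turn, a rotation vector about the tool's x, y, z in degrees, then the shift along the tool's x, y, z in cm, then the finger opening in cm, from 0 to 8.54. A call has 1 to 5 rows; each row is the pose to reach, as a shift and turn from the pose commanded when the call began, along the tool's axes at that moment; what a row does not reach only later rows make up. A row lasts 1/8 s, in which the tool goes at most 62.5 mm and 10.7 degrees, less where a joint would pass 70% of its speed; a pose out of reach is approached as far as the arm can. A call with a gripper value outside its range is refused whole. The fingers move at their own pace and stop on an object; "newtons" is the grip in N (left out, the last holds). Time passes only in rows, so rows that repeat a pose let the fingers close. It gives the time, the measured TCP pose, the force and the opening at its end, in the units of the state.
- bot.get_obs(): the state, without advancing time (a new reading comes with each control period).
- bot.read_camera(name): name is "scene" or "top"; returns the picture (420x560x3 uint8, red, green, blue); there is no depth.
- bot.camera_info(name): a dict with "vertical_fov" (degrees; the focal length in pixels is half the picture's height over the tangent of half this angle, whatever the lens; pixels are square), "cx", "cy" (the principal point, pixels), "k1" (the pictures are not rectified: a ray, as slopes to the right and down, at radius r is drawn at 1 + k1 r^2 times it, then the intrinsics apply), "position" and "attitude" of the camera in the world. Camera axes: x right, y up, looking along -z (the intrinsics and any distortion apply to the point x, -y, -z); pixel columns grow to the right and rows downward; lengths in m; the calibration is good to about 2 mm. A picture is of the moment at which its call begins. camera_info takes no time and is no camera call.
- bot.hand_in(): hands the job in, once; it reports no verdict.
Trained networks look in the newest picture that a camera, given by its name, has taken for a name from the list of things; names that differ only in an ending like _2 or _b are one class to them, and where a whole thing is asked for, a point or a joint stands for the part that bears it (a point fixed in the world has none). Each returns a list of dicts, best first, with "score" (0 to 1); they miss things now and then, are a little off and sometimes report something else, mostly with a low value. They report only what shows in the picture. A call takes as long as a camera call. They do not tell look-alikes from the thing itself.
- bot.silhouettes(label, camera): "region" (420x560 bool, what is visible of it) and "location" ([column, row] in pixels, amid what is visible of it).
The state is a dict: "t": time; "q": joint angles; "joint_vel": joint speeds; "joint_torque": joint torques, N m; "eef_pos": TCP position; "tool_rot": TCP orientation; "contact_force": force on the tool from outside, world axes, zero at the start; "torque": the same for the moment, N m; "gripper_width": opening from 0.0 (shut) to 1.0 (fully open).
Only numpy, scipy, OpenCV 4.12 (cv2) and the standard library are available. Lean on these libraries where they do the work, as an engineer would, in place of code of your own. Each camera call takes 0.05 s, during which the arm holds its last target. There are 200 camera calls.

### The job

Take the empty tote off its draining stand and stack it, right way up, on the sown tote as a cover, turned the way round in which it sits high on the lugs instead of nesting. Press both long sides down past the sprung tabs until it is level and fully home on all the lugs, without dropping or ramming it; leave the sown tote where it stands and the pot, tweezers and jar undisturbed, and let go.

Things in the scene. Friction and masses are not known exactly. Their poses are not given: they have to be found in the camera images.
- empty_tote: Empty grey stack-nest tote, 0.17 to 0.33 kg, 184 x 140 x 88 mm high, at first tilted 30 deg about its long axis on the stand, open top leaning to the robot, so one long side is high. Origin: centre of underside; x along its length, z up through the top. Tub 136 (x) x 115 (y) mm up to z 42; above it the rim band, outside 184 x 128, inside 176 x 120 mm, to z 88. Walls and floor 4 mm.
- empty_tote_grip_left (a point): Top middle of the hand grip on the empty tote's +y long side (tote frame: 0, 65, 88 mm). The rim band is thickened here to a solid grip 60 mm long (along x), 10 mm thick (y 60 to 70) and 38 mm deep below the rim; pinch it along y, the fingers straddling the wall along the tote's own z.
- empty_tote_grip_right (a point): The same hand grip on the -y long side of the empty tote (0, -65, 88 mm).
- empty_tote_two_end (a point): Empty tote's +x end, 79.5 mm from its middle, z 75. Inside the rim here are TWO lugs in the corners (|y| 32 to 60 mm), sticking 17 mm in from the end wall, flat tops at z 75, 8 mm thick. Outside, below, the tub has ONE wide upright rib in the middle (|y| under 24), from underside to z 42, reaching x = 85.5.
- empty_tote_one_end (a point): Empty tote's -x end, 79.5 mm from its middle, z 75. Inside the rim here is ONE lug in the middle (|y| under 16 mm), otherwise like those at the other end. Outside, below, the tub has TWO upright ribs at its corners (|y| 24 to 57.5), from underside to z 42, reaching x = -85.5.
- sown_tote: Tote of the same frame, shape and sizes, loose and level on the bench, 0.95 kg, full of dark growing cubes (tops at z 39 mm); in addition it has four sprung steel tabs. A tote set on it with x axes alike passes the lugs and nests, underside at about z 50. Turned half round (x axes opposite, centred), its ribs come down on the three lugs and it stacks: underside at z 75, 13 mm inside the rim.
- sown_tote_two_end (a point): Sown tote's +x end (79.5, 0, 75 mm): TWO lugs in the corners. For stacking, the empty tote's end with one lug (two ribs outside) belongs above this end. Ribs and tub of the stacked tote have 2.5 mm of play to the rim on every side.
- sown_tote_one_end (a point): Sown tote's -x end (-79.5, 0, 75 mm): ONE lug in the middle. For stacking, the empty tote's end with two lugs (one rib outside) belongs above this end.
- drain_stand: Fixed aluminium stand under the empty tote. Slatted bed 132 mm (x, along the slope) x 180 mm (y), sloping 30 deg, rising towards its own +x; origin at bench level under the bed's middle, where the bed is 75 mm high. A lip 12 mm high along the low (-x) edge holds the tote's tub. The tote lies with its long axis along the stand's y, underside flat on the bed.
- seed_pot: Bystander: dark green square pot, 92 mm square and 75 mm high, origin under its centre.
- tweezers: Bystander: steel tweezers lying flat, 150 mm long along their x, 9 mm high, origin under their middle.
- nutrient_jar: Bystander: white closed jar, 64 mm in diameter, 100 mm high, origin under its centre.
- sown_tote_tabs (a point): Middle of the sown tote's mouth (0, 0, 88 mm). Four sprung steel tabs, 14 mm wide, at x +-50 on both long sides, lean inwards and down from 4 mm above the rim. A tote let go on top rests on them, about 12 mm too high. Press each long side down at its hand grip, some 12 to 20 N a side, till it clicks under its tabs and stops on the lugs; pushed by one side only, the other mostly stays up.
Not all that is in view belongs to the job. What is shaped like the drain_stand but pink is not meant.

How it is judged:
On the way, in this order (a step that is already met when the one before it is completed fails the run):
1. the empty tote is lifted off the stand and brought level (angle between empty_tote's own z axis and vertical below 0.15 rad and height (world z) of empty_tote above 0.09 m and contact force between empty_tote and drain_stand below 0.1 N), for 0.1 s.
2. the empty tote sits pressed home on the lugs of the sown tote (z of empty_tote in the frame of sown_tote between 0.072 and 0.078 m and horizontal distance between empty_tote and sown_tote below 0.006 m and contact force between empty_tote and sown_tote above 0.5 N and angle between empty_tote's own z axis and vertical below 0.03 rad), for 0.2 s.
At the end, for the whole second after the job is handed in: the empty tote stands level (within 1.7 deg) and at rest on the sown tote's lugs, underside 72 to 78 mm above the sown tote's underside, centres within 6 mm, long sides parallel within 4 deg; the sown tote is level and within 30 mm of where it stood (z of empty_tote in the frame of sown_tote between 0.072 and 0.078 m and horizontal distance between empty_tote and sown_tote below 0.006 m and angle between the x axis of empty_tote and the x axis of sown_tote, either way round below 0.07 rad and angle between empty_tote's own z axis and vertical below 0.03 rad and angle between sown_tote's own z axis and vertical below 0.04 rad and linear speed of empty_tote below 0.02 m/s and angular speed of empty_tote below 0.1 rad/s and distance of sown_tote from where it was at the start of the episode below 0.03 m); the robot touches nothing.
It fails at once if the totes hit or press each other hard (over 80 N) (contact force between empty_tote and sown_tote above 80 N).
It fails at once if the empty tote is dropped or slammed onto the sown tote (over 0.4 m/s just above it) (linear speed of empty_tote above 0.4 m/s and horizontal distance between empty_tote and sown_tote below 0.04 m and z of empty_tote in the frame of sown_tote below 0.13 m).
It fails at once if the sown tote is pushed more than 30 mm away (distance of sown_tote from where it was at the start of the episode above 0.03 m).
It fails at once if the pot, tweezers or jar is moved more than 30 mm (distance of any of seed_pot, tweezers, nutrient_jar from where it was at the start of the episode above 0.03 m).
It also fails if it takes over 69 s, if anything falls off the work surface, if the arm or the gripper's body presses on something with over 40 N, if the wrist force passes 120 N, or if a joint passes its speed limit or range.

## Working session

There is one attempt and no reset: what is moved stays moved. The work goes in short steps, Python scripts to look and compute and a tool call to move; the robot and the scene stay as the last step left them, time stands still between calls to the robot, and variables do not carry over. Pictures are saved under pics/ and viewed, about 8 in all and at most 12, crops included, and the job is handed in when it is done.

Besides the shell and the picture viewer there is one more tool, called after ">>>" by a JSON object that holds its "fn" and its "kwargs", one argument or row to a line. carry_out: Moves the arm, as the interface text tells. Its arguments: {"type":"object","properties":{"moves":{"type":"array"},"newtons":{"type":"number"}},"required":["moves"]}

```bash
mkdir -p pics; python3 - <<'E'
from station import bot
import cv2,numpy as np
for c in("scene","top"):
    im=bot.read_camera(c); cv2.imwrite(f"pics/{c}0.png",im[...,::-1]); i=bot.camera_info(c); print(c,i)
    for l in["empty_tote","sown_tote","drain_stand","empty_tote_two_end","empty_tote_one_end","sown_tote_two_end","sown_tote_one_end","empty_tote_grip_left","empty_tote_grip_right","seed_pot","tweezers","nutrient_jar"]:
        print(l,[(round(d["score"],2),np.round(d["location"]).tolist(),int(d["region"].sum())) for d in bot.silhouettes(l,c)][:3])
o=bot.get_obs();print(o)
E
```

```text
scene {'vertical_fov': 47.60097283151305, 'cx': 274.64797453263304, 'cy': 213.68717097772574, 'k1': -0.03677963223189119, 'position': array([ 1.23806923, -0.70079848,  0.91468569]), 'attitude': array([0.83024556, 0.40745765, 0.15740279, 0.34625848])}
empty_tote [(0.63, [311.0, 193.0], 2827)]
sown_tote [(0.61, [203.0, 277.0], 4503), (0.16, [309.0, 194.0], 2841)]
drain_stand [(0.92, [265.0, 352.0], 5187), (0.81, [275.0, 165.0], 1697), (0.78, [316.0, 231.0], 1626)]
empty_tote_two_end [(0.63, [310.0, 194.0], 2829)]
empty_tote_one_end [(0.74, [313.0, 197.0], 2943)]
sown_tote_two_end [(0.77, [201.0, 277.0], 4361)]
sown_tote_one_end [(0.92, [203.0, 280.0], 4447), (0.55, [313.0, 194.0], 2833)]
empty_tote_grip_left [(0.69, [310.0, 195.0], 2816), (0.34, [128.0, 335.0], 366), (0.22, [200.0, 281.0], 4513)]
empty_tote_grip_right [(0.96, [312.0, 196.0], 2893)]
seed_pot [(0.9, [326.0, 270.0], 1805)]
tweezers [(0.65, [129.0, 334.0], 324)]
nutrient_jar [(0.9, [380.0, 182.0], 632)]
top {'vertical_fov': 51.51838273055965, 'cx': 276.990697415962, 'cy': 209.1353943719434, 'k1': -0.09398201904042344, 'pos
[... 912 characters left out ...]
)]
{'t': 1.3, 'q': array([ 1.22091459,  0.47701524,  0.02238095,  1.55536979, -0.01153114,
        1.10928536, -0.08311505]), 'joint_vel': array([ 0.00171292, -0.00081684,  0.00012376,  0.00073852, -0.00012184,
       -0.00088561, -0.00012049]), 'joint_torque': array([ 6.12668555e-04, -5.96322227e+01,  1.60673507e+00, -2.81542218e+01,
        1.24949327e-02,  1.65250520e-03,  1.08668948e-05]), 'eef_pos': array([ 0.16165325, -0.6553928 ,  0.24831008]), 'tool_rot': array([1.97536975e-05, 9.92703570e-01, 1.20580348e-01, 2.95617140e-05]), 'contact_force': array([ 0.43314969,  0.39104944, -0.15298763]), 'torque': array([-0.03840778,  0.06441182,  0.06542741]), 'gripper_width': 0.9977124896096686}
```

```bash
python3 - <<'E'
import cv2
a=cv2.imread("pics/top0.png")[90:350,90:490]; cv2.imwrite("pics/t.png",cv2.resize(a,(800,520),interpolation=cv2.INTER_CUBIC))
a=cv2.imread("pics/scene0.png")[120:400,80:453]; cv2.imwrite("pics/s.png",cv2.resize(a,(799,600),interpolation=cv2.INTER_CUBIC))
E
```

```text
(no output)
```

View pics/t.png

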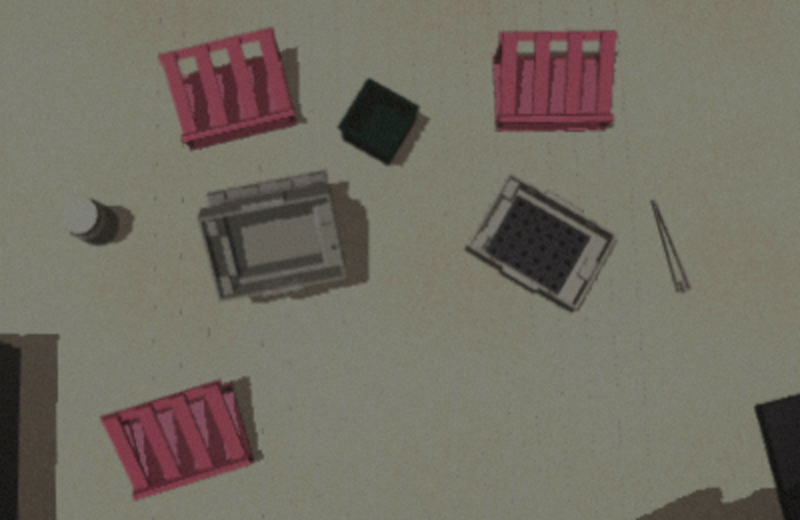

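View pics/s.png

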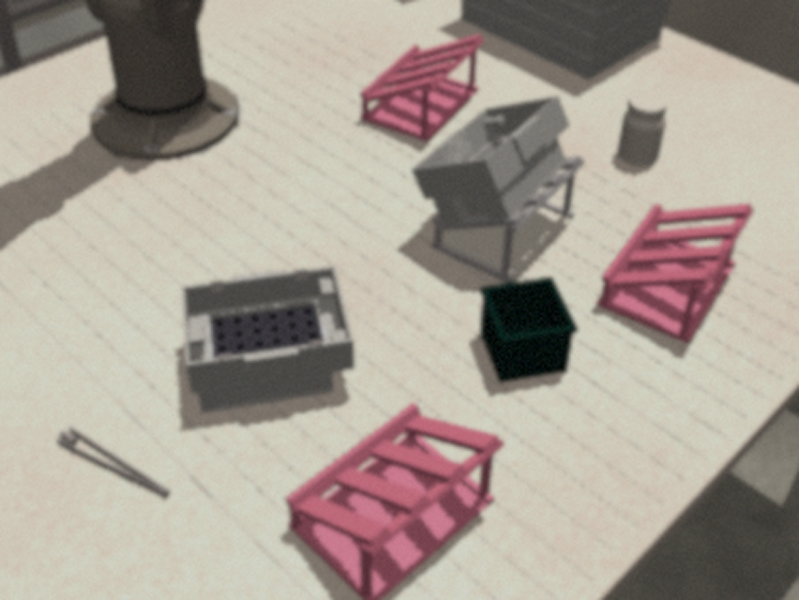

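```bash
cat >h.py <<'E'
import numpy as np,cv2
from scipy.spatial.transform import Rotation as R
from scipy.optimize import minimize
from station import bot
def q2R(q): return R.from_quat(np.roll(q,-1)).as_matrix()
def proj(P,c):
    i=bot.camera_info(c); p=(np.atleast_2d(P)-i["position"])@q2R(i["attitude"])
    u,v=p[:,0]/-p[:,2],-p[:,1]/-p[:,2]; k=1+i["k1"]*(u*u+v*v); f=210/np.tan(np.radians(i["vertical_fov"])/2)
    return np.c_[i["cx"]+f*u*k,i["cy"]+f*v*k]
def box(x0,x1,y0,y1,z0,z1): return np.array([[x,y,z] for x in(x0,x1) for y in(y0,y1) for z in(z0,z1)])/1e3
PARTS=[box(-68,68,-57.5,57.5,0,42),box(-92,92,-64,64,42,88),box(-30,30,-70,70,50,88),box(-85.5,-68,24,57.5,0,42),box(-85.5,-68,-57.5,-24,0,42),box(68,85.5,-24,24,0,42)]
# pose: x,y,z,yaw of tote x axis, tilt (rotation about tote x)
def pose(p,tilt): return R.from_euler("z",p[3]).as_matrix()@R.from_euler("x",tilt).as_matrix(),np.array(p[:3])
def mask(p,tilt,c,S=4):
    Rm,t=pose(p,tilt); m=np.zeros((420*S,560*S),np.uint8)
    for b in PARTS:
        h=cv2.convexHull(((proj(b@Rm.T+t,c)+.5)*S-.5).astype(np.float32)); cv2.fillConvexPoly(m,np.round(h*16).astype(np.int32),1,shift=4)
    return cv2.resize(m.astype(np.float32),(560,420),interpolation=cv2.INTER_AREA)
def fit(p0,tilt,regs,free):
    p0=np.array(p0,float)
    def f(d):
        p=p0.copy(); p[free]+=d; e=0
        for c,r in regs.items():
            m=mask(p,tilt,c); e+=1-np.minimum(m,r).sum()/np.maximum(m,r).sum()
        return e
    n=len(free); s=np.vstack([np.zeros(n)]+[np.eye(n)[i]*(.02 if free[i]<3 else .15) for i in range(n)])
    r=minimize(f,np.zeros(n),method="Nelder-Mead",options=dict(initial_simplex=s,xatol=1e-4,fatol=1e-5)); p0[free]+=r.x; return p0,r.fun
def ray(c,uv,z):
    i=bot.camera_info(c); f=210/np.tan(np.radians(i["vertical_fov"])/2)
    d=(np.array(uv)-[i["cx"],i["cy"]])/f; s=d.copy()
    for _ in range(10): s=d/(1+i["k1"]*(s@s))
    w=q2R(i["attitude"])@[s[0],-s[1],-1]; return i["position"]+w*(z-i["position"][2])/w[2]
EDG=[(a,b) for a in range(8) for b in range(a+1,8) if bin(a^b).count("1")==1]
def draw(im,p,tilt,c,S,off,boxes,col):
    Rm,t=pose(p,tilt)
    for b in boxes:
        q=((proj(b@Rm.T+t,c)-off)*S).astype(int)
        for a,e in EDG: cv2.line(im,tuple(map(int,q[a])),tuple(map(int,q[e])),col,1)
E
python3 - <<'E'
from h import *
regs={n:{c:(bot.read_camera(c),bot.silhouettes(n,c)[0]["region"].astype(np.float32))[1] for c in("top","scene")} for n in("empty_tote","sown_tote")}
np.save("regs.npy",regs,allow_pickle=True)
ps=ray("top",[358,212],.05); pe=ray("top",[227,210],.12); print(ps,pe)
for z in(0,):
  for s in(1,-1):
    for y0 in(-.5,-.5+np.pi): 
        pS=fit([*ps[:2],0,s*y0],0,regs["sown_tote"],[0,1,3]); print("sown",y0*s,np.round(pS[0],4),pS[1])
for y0 in(.1,.1+np.pi):   # tilt sign: top leans to robot (-x)
    t=np.radians(30) if np.cos(y0)>0 else -np.radians(30)
    for yy in(np.pi/2,-np.pi/2):
        tt=-np.radians(30) if yy>0 else np.radians(30)
        # leaning to -x: tote z = Rz(yaw)*(0,-sin t,cos t) -> x comp = sin(yaw) sin t
        best=None
        pE=fit([*pe[:2],.072,yy+(y0 if y0<1 else -.25)],tt,regs["empty_tote"],[0,1,2,3]); print("empty",np.round(pE[0],4),pE[1])
E
```

```text
[ 0.53323114 -0.21243252  0.05      ] [0.53874607 0.17341991 0.12      ]
sown -0.5 [ 0.5335 -0.2152  0.      1.0093] 0.058651626110076904Traceback (most recent call last):
  File "<stdin>", line 8, in <module>
  File "h.py", line 27, in fit
    r=minimize(f,np.zeros(n),method="Nelder-Mead",options=dict(initial_simplex=s,xatol=1e-4,fatol=1e-5)); p0[free]+=r.x; return p0,r.fun
    res = _minimize_neldermead(fun, x0, args, callback, bounds=bounds,
                               **options)
    fxe = func(xe)
    fx = function(np.copy(x), *(wrapper_args + args))
  File "h.py", line 24, in f
    m=mask(p,tilt,c); e+=1-np.minimum(m,r).sum()/np.maximum(m,r).sum()
  File "h.py", line 17, in mask
    h=cv2.convexHull(((proj(b@Rm.T+t,c)+.5)*S-.5).astype(np.float32)); cv2.fillConvexPoly(m,np.round(h*16).astype(np.int32),1,shift=4)
                       ~~~~^^^^^^^^^^^^
  File "h.py", line 7, in proj
    i=bot.camera_info(c); p=(np.atleast_2d(P)-i["position"])@q2R(i["attitude"])
ValueError: time passes only in moves, steps and waits
```

```bash
sed -i 's/^def q2R/CI={c:bot.camera_info(c) for c in("top","scene")}\ndef q2R/; s/i=bot.camera_info(c)/i=CI[c]/' h.py
python3 - <<'E'
from h import *
regs=np.load("regs.npy",allow_pickle=True).item()
res=[]
for y in(1.009,1.009-np.pi):
    p=fit([.5335,-.2152,0,y],0,regs["sown_tote"],[0,1,3]); print("sown",np.round(p[0],4),p[1]); S=p[0]
for y,t in((np.pi/2,-1),(-np.pi/2,1)):
    # tote z x-comp = sin(yaw)*sin(tilt) <0 -> leaning to the robot
    p=min((fit([.54,.173,.072,y+d],t*np.radians(30),regs["empty_tote"],[0,1,2,3]) for d in(-.2,.2)),key=lambda a:a[1]); print("empty",np.round(p[0],4),p[1])
    E=p[0],t*np.radians(30)
    for c in("top","scene"): print(c,fit(p[0],E[1],{c:regs["empty_tote"][c]},[0,1,3]))
# two-end = +x lugs
lug=[box(71,88,32,60,67,75),box(71,88,-60,-32,67,75),box(-88,-71,-16,16,67,75)]
rim=[box(-92,92,-64,64,42,88),box(-68,68,-57.5,57.5,0,42)]
tiles=[]
for c in("top","scene"):
    im0=cv2.imread(f"pics/{c}0.png")
    for p,t in((S,0),E):
        o=proj(np.array(p[:3])+[0,0,.06],c)[0].round()-[50,37]; k=4 if c=="top" else 4
        o=o.astype(int); cr=im0[o[1]:o[1]+75,o[0]:o[0]+100]; cr=cv2.resize(cv2.convertScaleAbs(cr,alpha=1.3),None,fx=4,fy=4,interpolation=cv2.INTER_CUBIC)
        b=cr.copy(); draw(b,p,t,c,4,o,rim,(0,255,255)); draw(b,p,t,c,4,o,lug,(0,0,255)); tiles.append((cr,b))
cv2.imwrite("pics/top_ov.png",np.vstack([np.hstack(tiles[0]),np.hstack(tiles[1])]))
cv2.imwrite("pics/sc_ov.png",np.vstack([np.hstack(tiles[2]),np.hstack(tiles[3])]))
E
```

```text
sown [ 0.5333 -0.2153  0.      1.01  ] 0.05818057060241699
sown [ 0.533  -0.2151  0.     -2.1334] 0.08526062965393066
empty [0.5653 0.1799 0.0737 1.7328] 0.052229225635528564
top (array([0.56525956, 0.17993187, 0.07368456, 1.73275406]), np.float64(0.027637839317321777))
scene (array([0.56530863, 0.18037826, 0.07368456, 1.73679248]), np.float64(0.024090468883514404))
empty [ 0.5652  0.1799  0.0732 -1.4005] 0.10201650857925415
top (array([ 0.56518831,  0.17988004,  0.07323494, -1.40035334]), np.float64(0.03330022096633911))
scene (array([ 0.56527125,  0.17968903,  0.07323494, -1.39904794]), np.float64(0.06821274757385254))
```

View pics/top_ov.png

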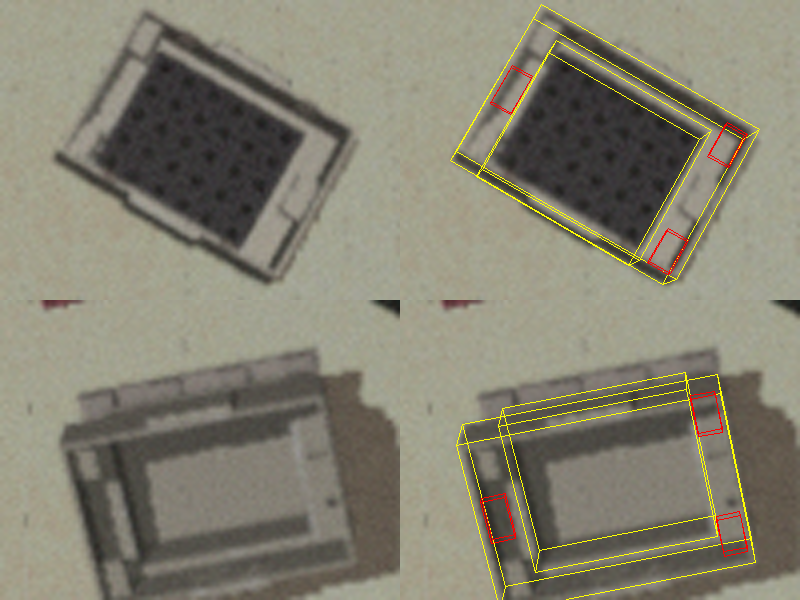

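View pics/sc_ov.png

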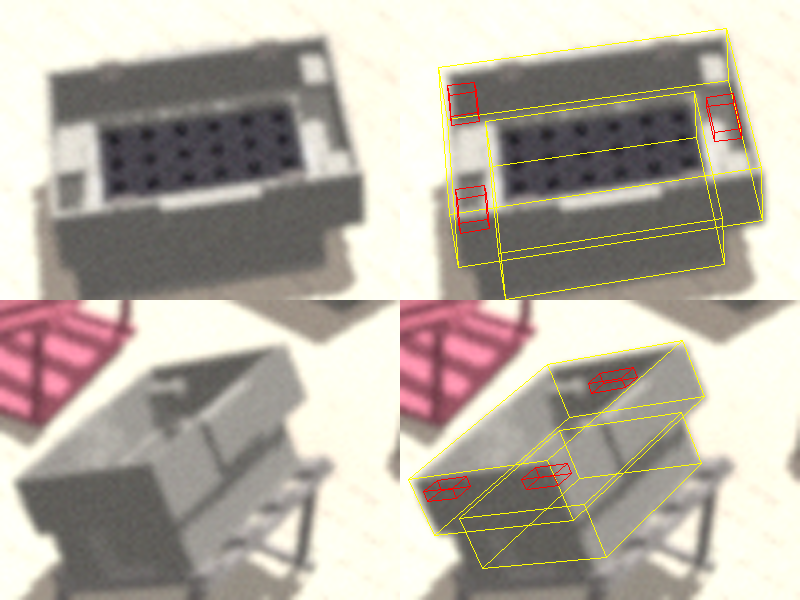

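```bash
cat >>h.py <<'E'
E0=(np.array([.5653,.1799,.0737,1.7345]),-np.radians(30)); S0=np.array([.5333,-.2153,0,1.01])
def toolT(p,tilt,loc):  # tool pose gripping at tote-frame point (mm)
    Rm,t=pose(p,tilt); return Rm@np.diag([1,-1,-1]),t+Rm@np.array(loc)/1e3
def go(Rt,pt):
    o=bot.get_obs(); Rn=q2R(o["tool_rot"]); return np.degrees(R.from_matrix(Rn.T@Rt).as_rotvec()).round(1),(Rn.T@(pt-o["eef_pos"])*100).round(2)
def yawdown(a): # tool down, tool x at angle a
    return R.from_euler("z",a).as_matrix()@np.diag([1,-1,-1])
E
python3 - <<'E'
from h import *
for l in((0,-65,140),(0,-65,72),(0,65,72)):
    Rt,pt=toolT(*E0,l); print(l,pt.round(4),"x",Rt[:,0].round(3),go(Rt,pt))
print("way",go(yawdown(np.radians(50)),np.array([.52,-.30,.32])))
P=S0.copy(); P[3]-=np.pi; P[2]=.087
for l in((0,-65,72),(0,65,72)): print("place",toolT(P,0,l)[1].round(4))
for n,z in(("seed_pot",.04),("nutrient_jar",.05)): pass
print("pot",ray("top",[278,150],.06),"jar",ray("top",[132,203],.07),"tw",ray("top",[426,222],0))
E
```

```text
(0, -65, 140) [0.5518 0.1777 0.2274] x [-0.163  0.987  0.   ] (array([-24.2,  22.3, -83.4]), array([ 57.82, -71.54,   2.09]))
(0, -65, 72) [0.5853 0.1832 0.1686] x [-0.163  0.987  0.   ] (array([-24.2,  22.3, -83.4]), array([ 61.21, -71.28,   7.98]))
(0, 65, 72) [0.4742 0.1649 0.1036] x [-0.163  0.987  0.   ] (array([-24.2,  22.3, -83.4]), array([ 49.98, -72.16,  14.48]))
way (array([ -0. ,  -0. , -36.2]), array([ 43.3 , -25.93,  -7.17]))
place [ 0.4783 -0.1807  0.159 ]
place [ 0.5883 -0.2499  0.159 ]
pot [0.72997997 0.02344858 0.06      ] jar [0.57587142 0.4676231  0.07      ] tw [ 0.50306652 -0.43451211  0.        ]
```

>>> {"fn": "carry_out", "kwargs": {
  "moves": [
    [[0,0,-36],[43.3,-25.9,-7.2],6],
    [[0,0,-36],[43.3,-25.9,-7.2],6],
    [[0,0,-36],[43.3,-25.9,-7.2],6],
    [[0,0,-36],[43.3,-25.9,-7.2],6],
    [[0,0,-36],[43.3,-25.9,-7.2],6]
  ],
  "newtons": 70
}}

```text
t: 2.33
eef_pos: [0.3825, -0.4362, 0.2931]
tool_rot: [0.0, 0.907, 0.422, 0.0]
contact_force: [0.6, 0.1, -0.0]
gripper_width: 0.702
```

```bash
cat >st.py <<'E'
from h import *
o=bot.get_obs(); Rn=q2R(o["tool_rot"]); print("t",round(o["t"],2),"q",o["q"].round(3),"p",o["eef_pos"].round(4),"toolx deg",np.degrees(np.arctan2(Rn[1,0],Rn[0,0])).round(1),"zt",Rn[:,2].round(3),"F",o["contact_force"].round(1),"w",round(o["gripper_width"],3))
E
python3 - <<'E'
from st import *
print(go(*toolT(*E0,(0,-65,150))))
E
```

```text
t 2.33 q [ 0.921  0.293 -0.22   1.724  0.07   1.131 -0.02 ] p [ 0.3825 -0.4362  0.2931] toolx deg 49.9 zt [ 0.    -0.001 -1.   ] F [ 0.6  0.1 -0. ] w 0.702
(array([-28.1,  13. , -48.3]), array([ 57.47, -26.95,   5.67]))
```

>>> {"fn": "carry_out", "kwargs": {
  "moves": [
    [[-28,13,-48],[57.5,-27,4],5],
    [[-28,13,-48],[57.5,-27,4],5],
    [[-28,13,-48],[57.5,-27,4],5],
    [[-28,13,-48],[57.5,-27,4],5],
    [[-28,13,-48],[57.5,-27,4],5]
  ]
}}

```text
t: 2.95
eef_pos: [0.4623, -0.1345, 0.2733]
tool_rot: [0.159, 0.647, 0.722, 0.187]
contact_force: [1.8, 1.9, -0.2]
gripper_width: 0.583
```

```bash
python3 - <<'E'
from st import *
print(go(*toolT(*E0,(0,-65,150))))
E
```

```text
t 2.95 q [ 0.846 -0.032 -0.544  2.241 -0.456  0.514  0.761] p [ 0.4623 -0.1345  0.2733] toolx deg 96.5 zt [ 0.473  0.064 -0.879] F [ 1.8  1.9 -0.2] w 0.583
(array([-1.5,  0.8, -2.9]), array([29.93,  8.53,  9.27]))
```

>>> {"fn": "carry_out", "kwargs": {
  "moves": [
    [[-1.5,1,-3],[30,8.5,9.3],4],
    [[-1.5,1,-3],[30,8.5,9.3],4],
    [[-1.5,1,-3],[30,8.5,9.3],4],
    [[-1.5,1,-3],[30,8.5,9.3],4],
    [[-1.5,1,-3],[30,8.5,9.3],4]
  ]
}}

```text
t: 3.58
eef_pos: [0.5212, 0.0765, 0.2451]
tool_rot: [0.163, 0.627, 0.737, 0.194]
contact_force: [0.6, -0.7, 0.6]
gripper_width: 0.471
```

```bash
python3 - <<'E'
from st import *
print(go(*toolT(*E0,(0,-65,150))))
Rt,pt=toolT(*E0,(0,-65,72)); print(go(Rt,pt))
im=bot.read_camera("top"); b=bot.read_camera("scene")
f=lambda im,c,p:cv2.resize(im[p[1]-50:p[1]+50,p[0]-65:p[0]+65,::-1],(520,400),interpolation=cv2.INTER_CUBIC)
q=[proj(pt,c)[0].astype(int) for c in("top","scene")]
cv2.imwrite("pics/pre.png",cv2.resize(np.hstack([f(im,0,q[0]),f(b,0,q[1])]),(800,308)))
E
```

```text
t 3.58 q [ 0.47   0.088 -0.79   2.225  0.368  0.367 -0.454] p [0.5212 0.0765 0.2451] toolx deg 99.2 zt [ 0.484  0.081 -0.871] F [ 0.6 -0.7  0.6] w 0.471
(array([-0.6, -0.1, -0.2]), array([9.49, 3.15, 2.84]))
(array([-0.6, -0.1, -0.2]), array([ 9.48,  3.24, 10.64]))
```

View pics/pre.png

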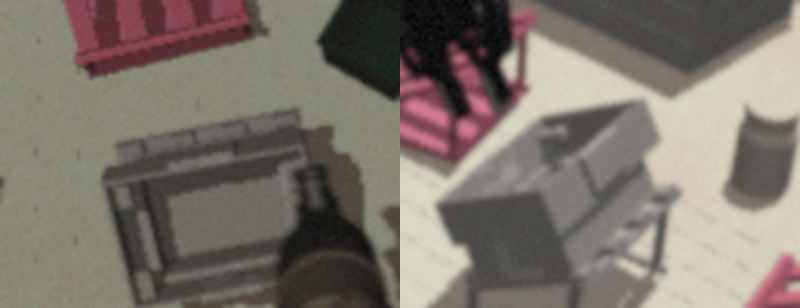

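>>> {"fn": "carry_out", "kwargs": {
  "moves": [
    [[-0.6,0,0],[9.5,3.2,2.8],4],
    [[-0.6,0,0],[9.5,3.2,2.8],4],
    [[-0.6,0,0],[9.5,3.2,6],4],
    [[-0.6,0,0],[9.5,3.2,10.6],4],
    [[-0.6,0,0],[9.5,3.2,10.6],4]
  ]
}}

```text
t: 4.3
eef_pos: [0.5834, 0.1813, 0.1653]
tool_rot: [0.165, 0.626, 0.736, 0.195]
contact_force: [-0.7, 0.4, -0.0]
gripper_width: 0.468
```

```bash
python3 - <<'E'
from st import *
Rt,pt=toolT(*E0,(0,-65,72)); print(go(Rt,pt))
im=bot.read_camera("top"); b=bot.read_camera("scene")
f=lambda im,c,p:cv2.resize(im[p[1]-50:p[1]+50,p[0]-65:p[0]+65,::-1],(520,400),interpolation=cv2.INTER_CUBIC)
q=[proj(pt,c)[0].astype(int) for c in("top","scene")]
cv2.imwrite("pics/g.png",cv2.resize(np.hstack([f(im,0,q[0]),f(b,0,q[1])]),(800,308)))
E
```

```text
t 4.3 q [ 0.007  0.356 -0.573  2.136  1.088  0.395 -1.29 ] p [0.5834 0.1813 0.1653] toolx deg 99.3 zt [ 0.487  0.081 -0.87 ] F [-0.7  0.4 -0. ] w 0.468
(array([-0.4, -0. , -0.2]), array([ 0.16,  0.35, -0.17]))
```

View pics/g.png

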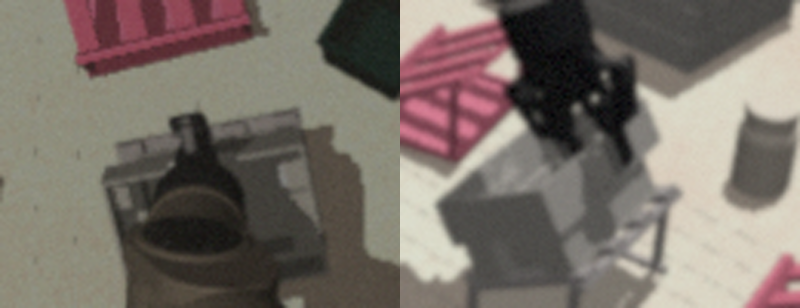

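>>> {"fn": "carry_out", "kwargs": {
  "moves": [
    [[0,0,0],[0.2,0.3,-0.2],4],
    [[0,0,0],[0.2,0.3,-0.2],0],
    [[0,0,0],[0.2,0.3,-0.2],0],
    [[0,0,0],[0.2,0.3,-0.2],0],
    [[0,0,0],[0.2,0.3,-0.2],0]
  ],
  "newtons": 80
}}

```text
t: 5.03
eef_pos: [0.5846, 0.1846, 0.1727]
tool_rot: [0.167, 0.626, 0.736, 0.198]
contact_force: [-11.7, -3.1, 13.9]
gripper_width: 0.103
```

>>> {"fn": "carry_out", "kwargs": {
  "moves": [
    [[0,0,0],[0,0,0],0],
    [[0,0,0],[0,0,0],0],
    [[0,0,0],[0,0,0],0]
  ]
}}

```text
t: 5.4
eef_pos: [0.5846, 0.1846, 0.1727]
tool_rot: [0.167, 0.626, 0.736, 0.198]
contact_force: [-11.8, -4.1, 13.7]
gripper_width: 0.1
```

```bash
python3 - <<'E'
from st import *
Rt,pt=toolT(*E0,(0,-65,72)); print(go(Rt,pt))
print(go(Rt,pt+np.array([-.04,0,.12])))
E
```

```text
t 5.4 q [ 0.012  0.348 -0.585  2.13   1.072  0.403 -1.277] p [0.5846 0.1846 0.1727] toolx deg 99.3 zt [ 0.493  0.082 -0.866] F [-11.8  -4.1  13.7] w 0.1
(array([-0. , -0. , -0.1]), array([-0.15, -0.17,  0.38]))
(array([-0. , -0. , -0.1]), array([  0.52,   2.41, -11.98]))
```

>>> {"fn": "carry_out", "kwargs": {
  "moves": [
    [[0,0,0],[0,0,-2],0],
    [[0,0,0],[0,0,-5],0],
    [[0,0,0],[0,1,-8],0],
    [[0,0,0],[0.3,2.4,-12],0],
    [[0,0,0],[0.3,2.4,-14],0]
  ]
}}

```text
t: 6.02
eef_pos: [0.5366, 0.1799, 0.3073]
tool_rot: [0.167, 0.626, 0.736, 0.199]
contact_force: [-0.3, 0.6, -4.5]
gripper_width: 0.103
```

```bash
python3 - <<'E'
from st import *
p=o["eef_pos"]
print(go(yawdown(E0[0][3]),np.array([.52,.10,.33])))
print(go(yawdown(E0[0][3]+1.0),np.array([.52,.0,.33])))
E
```

```text
t 6.03 q [ 0.285  0.08  -0.837  2.075  0.462  0.563 -0.712] p [0.5366 0.1799 0.3073] toolx deg 99.3 zt [ 0.494  0.084 -0.866] F [-0.3  0.6 -4.5] w 0.103
(array([30.1, -0.2, -0.1]), array([-7.61, -1.38, -3.45]))
(array([ 27.6,  14.9, -56.1]), array([-17.48,  -2.77,  -4.29]))
```

>>> {"fn": "carry_out", "kwargs": {
  "moves": [
    [[8,0,0],[-2,-0.5,-1],0],
    [[16,0,0],[-4,-1,-2],0],
    [[24,0,0],[-6,-1.2,-3],0],
    [[30,0,0],[-7.6,-1.4,-3.5],0],
    [[30,0,0],[-7.6,-1.4,-3.5],0]
  ]
}}

```text
t: 6.65
eef_pos: [0.5208, 0.0982, 0.3275]
tool_rot: [-0.002, 0.649, 0.761, 0.001]
contact_force: [-0.8, 0.6, -3.0]
gripper_width: 0.104
```

```bash
python3 - <<'E'
from st import *
print(go(yawdown(E0[0][3]+.9),np.array([.52,-.02,.33])))
E
```

```text
t 6.65 q [ 0.378  0.259 -0.806  1.759  0.194  1.208 -0.322] p [0.5208 0.0982 0.3275] toolx deg 99.1 zt [-0.002  0.004 -1.   ] F [-0.8  0.6 -3. ] w 0.104
(array([  0. ,  -0.3, -51.8]), array([-11.66,  -1.95,  -0.29]))
```

>>> {"fn": "carry_out", "kwargs": {
  "moves": [
    [[0,-0.3,-10],[0,0,0],0],
    [[0,-0.3,-20],[-3,-0.5,0],0],
    [[0,-0.3,-30],[-6,-1,0],0],
    [[0,-0.3,-40],[-9,-1.5,0],0],
    [[0,-0.3,-50],[-11.6,-2,0],0]
  ]
}}

```text
t: 7.28
eef_pos: [0.5178, -0.0179, 0.3274]
tool_rot: [0.002, 0.262, 0.965, -0.0]
contact_force: [0.4, -0.3, -3.1]
gripper_width: 0.103
```

```bash
python3 - <<'E'
from st import *
print(go(yawdown(S0[3]+np.pi),np.array([.478,-.18,.33])))
E
```

```text
t 7.28 q [ 0.687  0.255 -0.909  1.782  0.217  1.206  0.758] p [ 0.5178 -0.0179  0.3274] toolx deg 149.7 zt [ 0.003 -0.002 -1.   ] F [ 0.4 -0.3 -3.1] w 0.103
(array([ -0.1,   0.1, -88.2]), array([ -4.75, -16.  ,  -0.25]))
```

>>> {"fn": "carry_out", "kwargs": {
  "moves": [
    [[0,0,-10],[0,0,0],0],
    [[0,0,-20],[-1,-3,0],0],
    [[0,0,-30],[-2,-6,0],0],
    [[0,0,-40],[-3,-9,0],0],
    [[0,0,-50],[-4,-12,0],0]
  ]
}}

```text
t: 7.9
eef_pos: [0.4908, -0.141, 0.3275]
tool_rot: [0.001, -0.171, 0.985, -0.001]
contact_force: [1.2, -0.2, -3.9]
gripper_width: 0.104
```

>>> {"fn": "carry_out", "kwargs": {
  "moves": [
    [[0,0,-10],[0,0,0],0],
    [[0,0,-20],[0,0,0],0],
    [[0,0,-30],[0,0,0],0],
    [[0,0,-38],[0,0,0],0],
    [[0,0,-38],[0,0,0],0]
  ]
}}

```text
t: 8.52
eef_pos: [0.4911, -0.1404, 0.3274]
tool_rot: [0.0, -0.48, 0.878, -0.001]
contact_force: [-0.2, 0.0, -2.8]
gripper_width: 0.099
```

```bash
python3 - <<'E'
from st import *
P=S0.copy(); P[3]-=np.pi; P[2]=.12
Rt,pt=toolT(P,0,(0,-65,72)); print(pt,go(Rt,pt))
bot.read_camera("top"); bot.read_camera("scene")
rg={c:bot.silhouettes("empty_tote",c) for c in("top","scene")}
print({c:[(d["score"],d["location"],d["region"].sum()) for d in r] for c,r in rg.items()})
E
```

```text
t 8.53 q [ 1.117  0.32  -1.16   1.789  0.312  1.236  2.442] p [ 0.4911 -0.1404  0.3274] toolx deg -122.7 zt [ 0.001 -0.002 -1.   ] F [-0.2  0.  -2.8] w 0.099
[ 0.47825593 -0.18072905  0.192     ] (array([-0.1, -0. , -0.6]), array([ 4.08, -1.07, 13.54]))
{'top': [(0.39, [335.3, 218.9], np.int64(274))], 'scene': [(0.92, [215.6, 188.3], np.int64(5201))]}
```

>>> {"fn": "carry_out", "kwargs": {
  "moves": [
    [[0,0,-0.6],[2,-0.5,2],0],
    [[0,0,-0.6],[4,-1,6],0],
    [[0,0,-0.6],[4.1,-1,9],0],
    [[0,0,-0.6],[4.1,-1,10],0],
    [[0,0,-0.6],[4.1,-1,10],0]
  ]
}}

```text
t: 9.35
eef_pos: [0.4778, -0.1819, 0.2275]
tool_rot: [-0.0, -0.484, 0.875, -0.0]
contact_force: [0.1, 0.5, -1.7]
gripper_width: 0.099
```

```bash
cat >see.py <<'E'
from st import *
import sys
def see(name,p,im=None):
    out=[]
    for c in("scene","top"):
        im=bot.read_camera(c)[...,::-1]; o_=(proj(S0[:3]+[0,0,.12],c)[0]).astype(int)-[50,50]; k=4
        cr=cv2.resize(np.ascontiguousarray(im[o_[1]:o_[1]+100,o_[0]:o_[0]+100]),(400,400),interpolation=cv2.INTER_CUBIC)
        draw(cr,S0,0,c,k,o_,[box(-92,92,-64,64,42,88)],(0,255,0)); draw(cr,p,0,c,k,o_,[box(-92,92,-64,64,42,88),PARTS[0]],(0,255,255)); out.append(cr)
    cv2.imwrite(name,np.hstack(out))
def estimate():
    o=bot.get_obs(); Rn=q2R(o["tool_rot"]); Rm=Rn@np.diag([1,-1,-1]); return np.r_[o["eef_pos"]-Rm@(np.array([1.5,-65,75.8])/1e3),np.arctan2(Rm[1,0],Rm[0,0])]
def fitE(p,c="scene"):
    r=bot.silhouettes("empty_tote",c)[0]["region"]
    # gripper occlusion: fit on convex hull outline of both
    hull=lambda m:cv2.fillConvexPoly(np.zeros((420,560),np.uint8),cv2.convexHull(np.argwhere(m)[:,::-1].astype(np.int32)),1)>0
    k=cv2.connectedComponentsWithStats(r.astype(np.uint8)); r=k[1]==1+k[2][1:,4].argmax()
    pix=np.argwhere(r)
    im=mask(p,0,c); return r
E
python3 - <<'E'
from see import *
p=estimate(); print(p.round(4)); see("pics/a.png",p)
r=fitE(p); m=mask(p,0,"scene")>.5
lab=np.argwhere(r); lm=np.argwhere(m); print("region box",lab.min(0),lab.max(0),"model box",lm.min(0),lm.max(0))
np.save("r.npy",r)
E
```

```text
t 9.35 q [ 1.111  0.428 -1.081  1.913  0.434  1.06   2.428] p [ 0.4778 -0.1819  0.2275] toolx deg -122.1 zt [ 0. -0. -1.] F [ 0.1  0.5 -1.7] w 0.099
[ 0.5337 -0.2152  0.1517 -2.1313]
region box [196 156] [266 244] model box [196 156] [266 243]
```

View pics/a.png

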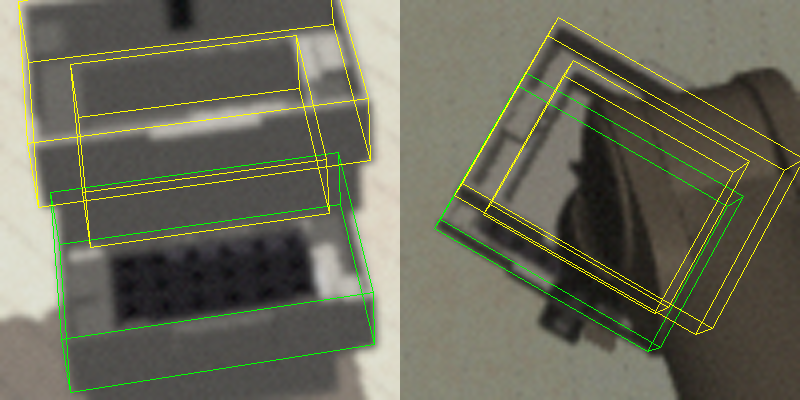

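```bash
python3 - <<'E'
from see import *
r=np.load("r.npy"); p=estimate()
m0=mask(p,0,"scene")>.5
ig=cv2.morphologyEx((m0&~r).astype(np.uint8),cv2.MORPH_OPEN,np.ones((4,4)))>0
ig=cv2.dilate(ig.astype(np.uint8),np.ones((3,3)))>0; print("ignored",ig.sum(),np.argwhere(ig).min(0) if ig.any() else "")
w=~ig
for z in(p[2]-.003,p[2],p[2]+.003):
  def f(d):
    m=mask([p[0]+d[0],p[1]+d[1],z,p[3]],0,"scene"); return 1-(np.minimum(m,r)*w).sum()/(np.maximum(m,r)*w).sum()
  s=minimize(f,[0,0],method="Nelder-Mead",options=dict(initial_simplex=[[0,0],[.006,0],[0,.006]],xatol=1e-4,fatol=1e-5)); e=R.from_euler("z",-p[3]).as_matrix()[:2,:2]@s.x
  print(z.round(4),s.x.round(4),"in tote frame mm",(e*1e3).round(1),round(s.fun,4),"zero",round(f([0,0]),4))
E
```

```text
t 9.5 q [ 1.111  0.426 -1.083  1.911  0.433  1.06   2.428] p [ 0.4791 -0.1817  0.2292] toolx deg -122.1 zt [ 0.003 -0.002 -1.   ] F [-0.8  0.  -4. ] w 0.102
ignored 185 [199 190]
0.1506 [-0.0029  0.0011] in tote frame mm [ 0.6 -3. ] 0.0231 zero 0.0391
0.1536 [-0.     -0.0007] in tote frame mm [0.6 0.4] 0.0221 zero 0.0235
0.1566 [ 0.0029 -0.0027] in tote frame mm [0.8 3.9] 0.0227 zero 0.0463
```

>>> {"fn": "carry_out", "kwargs": {
  "moves": [
    [[0,0,0],[0,0,1],0],
    [[0,0,0],[0,0,2],0],
    [[0,0,0],[0,0,3],0],
    [[0,0,0],[0,0,4],0],
    [[0,0,0],[0,0,4.5],0]
  ]
}}

```text
t: 10.12
eef_pos: [0.4779, -0.1817, 0.1821]
tool_rot: [-0.0, -0.484, 0.875, -0.0]
contact_force: [-0.2, -0.1, -2.8]
gripper_width: 0.1
```

>>> {"fn": "carry_out", "kwargs": {
  "moves": [
    [[0,0,0],[0,0,0.4],0],
    [[0,0,0],[0,0,0.8],0],
    [[0,0,0],[0,0,1.2],0],
    [[0,0,0],[0,0,1.5],0],
    [[0,0,0],[0,0,1.5],0]
  ]
}}

```text
t: 10.75
eef_pos: [0.4781, -0.1818, 0.1678]
tool_rot: [0.0, -0.484, 0.875, -0.001]
contact_force: [-0.4, 0.3, -2.9]
gripper_width: 0.103
```

```bash
python3 - <<'E'
from see import *
p=estimate(); print(p.round(4)); see("pics/b.png",p)
E
```

```text
t 10.75 q [ 1.047  0.502 -1.018  1.971  0.525  0.958  2.35 ] p [ 0.4781 -0.1818  0.1678] toolx deg -122.1 zt [ 0.001 -0.001 -1.   ] F [-0.4  0.3 -2.9] w 0.103
[ 0.534  -0.2151  0.0921 -2.1314]
```

View pics/b.png

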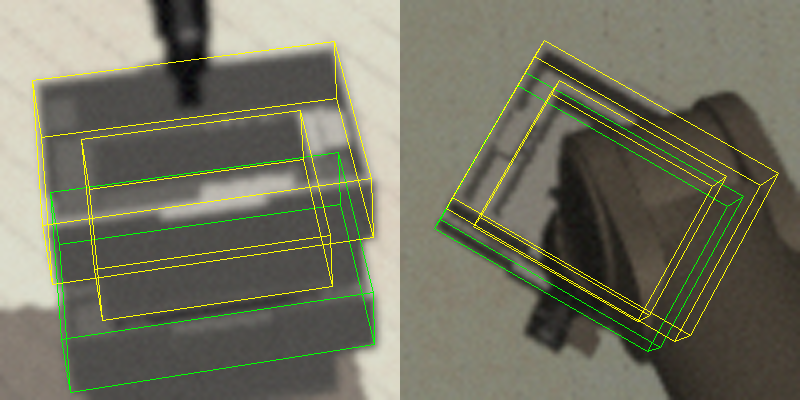

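>>> {"fn": "carry_out", "kwargs": {
  "moves": [
    [[0,0,0],[0,0,0.2],0],
    [[0,0,0],[0,0,0.4],0],
    [[0,0,0],[0,0,0.6],0],
    [[0,0,0],[0,0,0.6],0]
  ]
}}

```text
t: 11.35
eef_pos: [0.4785, -0.1817, 0.1621]
tool_rot: [0.0, -0.484, 0.875, -0.001]
contact_force: [-0.6, 0.6, -1.9]
gripper_width: 0.101
```

>>> {"fn": "carry_out", "kwargs": {
  "moves": [
    [[0,0,0],[0,0,0.2],0],
    [[0,0,0],[0,0,0.3],0],
    [[0,0,0],[0,0,0.3],0]
  ]
}}

```text
t: 11.72
eef_pos: [0.4788, -0.1816, 0.1598]
tool_rot: [0.0, -0.484, 0.875, -0.001]
contact_force: [-3.6, 1.0, 6.8]
gripper_width: 0.102
```

>>> {"fn": "carry_out", "kwargs": {
  "moves": [
    [[0,0,0],[0,0,-0.1],0],
    [[0,0,0],[0,0,-0.1],2.5],
    [[0,0,0],[0,0,-0.1],2.5],
    [[0,0,0],[0,0,-0.1],2.5],
    [[0,0,0],[0,0,-0.1],2.5]
  ]
}}

```text
t: 12.35
eef_pos: [0.4782, -0.1818, 0.1599]
tool_rot: [0.0, -0.484, 0.875, -0.001]
contact_force: [0.4, 0.1, 0.7]
gripper_width: 0.294
```

>>> {"fn": "carry_out", "kwargs": {
  "moves": [
    [[0,0,0],[0,0,-1],2.5],
    [[0,0,0],[0,0,-3],2.5],
    [[0,0,0],[0,0,-6],1],
    [[0,0,0],[0,0,-6],0],
    [[0,0,0],[0,0,-6],0]
  ]
}}

```text
t: 12.98
eef_pos: [0.4781, -0.1819, 0.2204]
tool_rot: [0.0, -0.484, 0.875, -0.001]
contact_force: [0.4, 0.1, -1.0]
gripper_width: 0.001
```

```bash
python3 - <<'E'
from see import *
P=S0.copy(); P[3]-=np.pi; P[2]=.087
im=bot.read_camera("scene"); 
r=bot.silhouettes("empty_tote","scene"); print([(d["score"],d["region"].sum()) for d in r])
r=r[0]["region"]
q,e=fit(P,0,{"scene":r.astype(np.float32)},[0,1,2]); print("fit",q.round(4),e)
q,e=fit(P,0,{"scene":r.astype(np.float32)},[0,1]); print("fit xy",q.round(4),e)
see("pics/c.png",P)
for l in((0,-65,88+20),(0,65,88+20)): print(toolT(P,0,l)[1].round(4),go(*toolT(P,0,l)))
E
```

```text
t 12.97 q [ 1.103  0.436 -1.075  1.921  0.445  1.046  2.418] p [ 0.4781 -0.1819  0.2204] toolx deg -122.1 zt [ 0.001 -0.002 -1.   ] F [ 0.4  0.1 -1. ] w 0.001
[(0.8, np.int64(4820)), (0.54, np.int64(1797))]
fit [ 0.5358 -0.2155  0.0878 -2.1316] 0.022701382637023926
fit xy [ 0.5352 -0.2148  0.087  -2.1316] 0.022583961486816406
[ 0.4783 -0.1807  0.195 ] (array([-0., -0.,  0.]), array([-0.11,  0.01,  2.45]))
[ 0.5883 -0.2499  0.195 ] (array([-0., -0.,  0.]), array([ -0.1 , -12.99,   2.45]))
```

View pics/c.png

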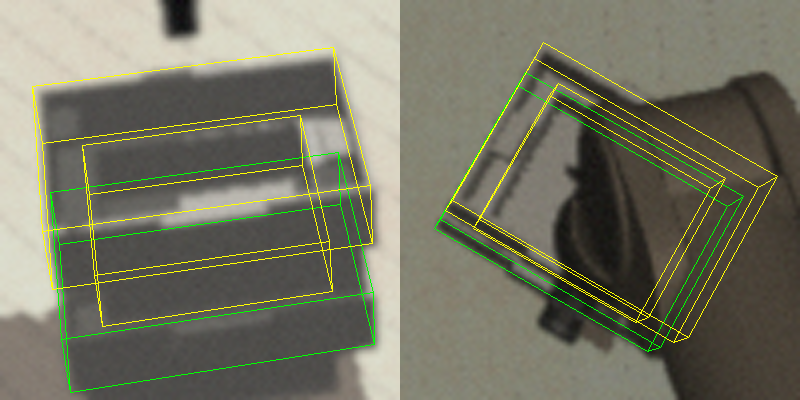

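>>> {"fn": "carry_out", "kwargs": {
  "moves": [
    [[0,0,0],[-0.1,0,1.2],0],
    [[0,0,0],[-0.1,0,2.4],0],
    [[0,0,0],[-0.1,0,2.7],0],
    [[0,0,0],[-0.1,0,2.9],0],
    [[0,0,0],[-0.1,0,3.1],0]
  ]
}}

```text
t: 13.8
eef_pos: [0.479, -0.1808, 0.1892]
tool_rot: [0.0, -0.484, 0.875, -0.001]
contact_force: [-2.2, 0.9, 6.4]
gripper_width: -0.001
```

>>> {"fn": "carry_out", "kwargs": {
  "moves": [
    [[0,0,0],[0,0,0.15],0],
    [[0,0,0],[0,0,0.3],0],
    [[0,0,0],[0,0,0.3],0]
  ]
}}

```text
t: 14.18
eef_pos: [0.4787, -0.1803, 0.1864]
tool_rot: [0.0, -0.484, 0.875, -0.001]
contact_force: [-2.2, 1.6, 4.6]
gripper_width: -0.001
```

>>> {"fn": "carry_out", "kwargs": {
  "moves": [
    [[0,0,0],[0,0,0.15],0],
    [[0,0,0],[0,0,0.3],0],
    [[0,0,0],[0,0,0.45],0],
    [[0,0,0],[0,0,0.45],0]
  ]
}}

```text
t: 14.68
eef_pos: [0.4788, -0.1811, 0.1813]
tool_rot: [0.0, -0.484, 0.875, -0.001]
contact_force: [-0.3, 0.2, 0.5]
gripper_width: -0.001
```

>>> {"fn": "carry_out", "kwargs": {
  "moves": [
    [[0,0,0],[0,0,0.15],0],
    [[0,0,0],[0,0,0.3],0],
    [[0,0,0],[0,0,0.3],0]
  ]
}}

```text
t: 15.05
eef_pos: [0.4786, -0.1814, 0.1784]
tool_rot: [-0.0, -0.484, 0.875, -0.001]
contact_force: [-2.1, -1.1, 2.1]
gripper_width: 0.001
```

>>> {"fn": "carry_out", "kwargs": {
  "moves": [
    [[0,0,0],[0,0,0.1],0],
    [[0,0,0],[0,0,0.2],0],
    [[0,0,0],[0,0,0.2],0]
  ]
}}

```text
t: 15.42
eef_pos: [0.4774, -0.1817, 0.1767]
tool_rot: [-0.002, -0.484, 0.875, -0.001]
contact_force: [-7.0, -1.8, 11.4]
gripper_width: 0.001
```

>>> {"fn": "carry_out", "kwargs": {
  "moves": [
    [[0,0,0],[0,0,0.1],0],
    [[0,0,0],[0,0,0.2],0],
    [[0,0,0],[0,0,0.2],0]
  ]
}}

```text
t: 15.8
eef_pos: [0.477, -0.1817, 0.1755]
tool_rot: [-0.003, -0.483, 0.875, -0.001]
contact_force: [-14.2, -1.5, 22.5]
gripper_width: -0.006
```

>>> {"fn": "carry_out", "kwargs": {
  "moves": [
    [[0,0,0],[0,0,-0.5],0],
    [[0,0,0],[0,0,-2],0],
    [[0,0,0],[0,-3,-4.5],0],
    [[0,0,0],[0,-8,-4.5],0],
    [[0,0,0],[0,-13,-4.5],0]
  ]
}}

```text
t: 16.42
eef_pos: [0.5905, -0.2511, 0.221]
tool_rot: [0.001, -0.484, 0.875, -0.001]
contact_force: [0.5, 0.3, 1.0]
gripper_width: -0.0
```

```bash
python3 - <<'E'
from see import *
P=S0.copy(); P[3]-=np.pi; P[2]=.075
print(go(*toolT(P,0,(0,65,88+45))))
bot.read_camera("scene")
r=bot.silhouettes("empty_tote","scene"); print([(d["score"],d["region"].sum()) for d in r]); r=r[0]["region"].astype(np.float32)
for t in(-6,-3,0,3,6): 
    q,e=fit(P,np.radians(t),{"scene":r},[0,1,2]); print(t,q.round(4),round(e,4))
r=bot.silhouettes("sown_tote","scene"); print([(d["score"],d["location"],d["region"].sum()) for d in r])
E
```

```text
t 16.43 q [ 0.961  0.632 -0.966  1.622  0.554  1.182  2.45 ] p [ 0.5905 -0.2511  0.221 ] toolx deg -122.1 zt [ 0.003 -0.002 -1.   ] F [0.5 0.3 1. ] w -0.0
(array([-0.2,  0. , -0. ]), array([0.01, 0.25, 1.3 ]))
[(0.89, np.int64(4273))]
-6 [ 0.5082 -0.2023  0.0573 -2.1316] 0.1389
-3 [ 0.521  -0.2088  0.0694 -2.1316] 0.1345
0 [ 0.5244 -0.211   0.0706 -2.1316] 0.127
3 [ 0.5284 -0.2137  0.0744 -2.1316] 0.1167
6 [ 0.5335 -0.2171  0.0783 -2.1316] 0.1061
[(0.66, [202.9, 291.3], np.int64(1868))]
```

>>> {"fn": "carry_out", "kwargs": {
  "moves": [
    [[0,0,0],[0,0.2,1],0],
    [[0,0,0],[0,0.2,2],0],
    [[0,0,0],[0,0.2,2.4],0],
    [[0,0,0],[0,0.2,2.7],0],
    [[0,0,0],[0,0.2,2.9],0]
  ]
}}

```text
t: 17.2
eef_pos: [0.5877, -0.2491, 0.1916]
tool_rot: [0.001, -0.484, 0.875, -0.001]
contact_force: [-0.9, -1.0, 6.5]
gripper_width: 0.002
```

>>> {"fn": "carry_out", "kwargs": {
  "moves": [
    [[0,0,0],[0,0,0.15],0],
    [[0,0,0],[0,0,0.3],0],
    [[0,0,0],[0,0,0.3],0]
  ]
}}

```text
t: 17.58
eef_pos: [0.589, -0.2495, 0.1899]
tool_rot: [0.002, -0.484, 0.875, -0.003]
contact_force: [0.6, -1.3, 8.3]
gripper_width: 0.002
```

>>> {"fn": "carry_out", "kwargs": {
  "moves": [
    [[0,0,0],[0,0,0.15],0],
    [[0,0,0],[0,0,0.3],0],
    [[0,0,0],[0,0,0.3],0]
  ]
}}

```text
t: 17.95
eef_pos: [0.5901, -0.2499, 0.1878]
tool_rot: [0.003, -0.484, 0.875, -0.004]
contact_force: [0.9, -2.3, 10.1]
gripper_width: -0.005
```

>>> {"fn": "carry_out", "kwargs": {
  "moves": [
    [[0,0,0],[0,0,0.15],0],
    [[0,0,0],[0,0,0.3],0],
    [[0,0,0],[0,0,0.3],0]
  ]
}}

```text
t: 18.32
eef_pos: [0.5914, -0.2501, 0.1853]
tool_rot: [0.004, -0.484, 0.875, -0.004]
contact_force: [5.4, -2.0, 10.3]
gripper_width: 0.001
```

>>> {"fn": "carry_out", "kwargs": {
  "moves": [
    [[0,0,0],[0,0,0.15],0],
    [[0,0,0],[0,0,0.3],0],
    [[0,0,0],[0,0,0.3],0]
  ]
}}

```text
t: 18.7
eef_pos: [0.592, -0.2502, 0.1826]
tool_rot: [0.005, -0.484, 0.875, -0.005]
contact_force: [6.7, -2.7, 9.2]
gripper_width: -0.001
```

>>> {"fn": "carry_out", "kwargs": {
  "moves": [
    [[0,0,0],[0,0,0.15],0],
    [[0,0,0],[0,0,0.3],0],
    [[0,0,0],[0,0,0.3],0]
  ]
}}

```text
t: 19.08
eef_pos: [0.5908, -0.2499, 0.1799]
tool_rot: [0.003, -0.484, 0.875, -0.004]
contact_force: [1.1, -2.8, 17.1]
gripper_width: -0.0
```

>>> {"fn": "carry_out", "kwargs": {
  "moves": [
    [[0,0,0],[0,0,0.1],0],
    [[0,0,0],[0,0,0.2],0],
    [[0,0,0],[0,0,0.2],0]
  ]
}}

```text
t: 19.45
eef_pos: [0.5912, -0.2501, 0.1797]
tool_rot: [0.003, -0.483, 0.875, -0.005]
contact_force: [-2.9, -1.8, 27.8]
gripper_width: 0.003
```

>>> {"fn": "carry_out", "kwargs": {
  "moves": [
    [[0,0,0],[0,0,-0.5],0],
    [[0,0,0],[0,0,-3],0],
    [[0,0,0],[0,0,-9],0],
    [[0,0,0],[0,0,-15],0],
    [[0,0,0],[0,0,-15],0]
  ]
}}

```text
t: 20.08
eef_pos: [0.5892, -0.2482, 0.3288]
tool_rot: [0.003, -0.484, 0.875, -0.004]
contact_force: [0.1, 0.2, 0.5]
gripper_width: 0.001
```

```bash
cat >chk.py <<'E'
from see import *
P=S0.copy(); P[3]-=np.pi; P[2]=.075
bot.read_camera("scene")
r=bot.silhouettes("empty_tote","scene"); s=bot.silhouettes("sown_tote","scene"); print([(d["score"],d["region"].sum()) for d in r],[(d["score"],d["region"].sum()) for d in s])
r=r[0]["region"].astype(np.float32)
for t in(-4,-2,0,2,4,6):
    q,e=fit(P,np.radians(t),{"scene":r},[0,1,2]); print(t,q.round(4),round(e,4))
see("pics/d%d.png"%int(o["t"]*10),P); print("d%d.png"%int(o["t"]*10))
E
python3 chk.py; ls -t pics|head -1; cp pics/$(ls -t pics|head -1) pics/d.png
```

```text
t 20.07 q [ 0.991  0.538 -1.021  1.506  0.468  1.349  2.514] p [ 0.5892 -0.2482  0.3288] toolx deg -122.1 zt [ 0.009 -0.003 -1.   ] F [0.1 0.2 0.5] w 0.001
[(0.66, np.int64(4649))] [(0.65, np.int64(1871))]
-4 [ 0.5237 -0.2072  0.0691 -2.1316] 0.0536
-2 [ 0.5274 -0.2094  0.0717 -2.1316] 0.0498
0 [ 0.53   -0.2115  0.074  -2.1316] 0.0465
2 [ 0.5321 -0.2132  0.0757 -2.1316] 0.042
4 [ 0.5341 -0.2144  0.0772 -2.1316] 0.0369
6 [ 0.5369 -0.2162  0.0795 -2.1316] 0.0333
d200.png
d200.png
```

View pics/d.png

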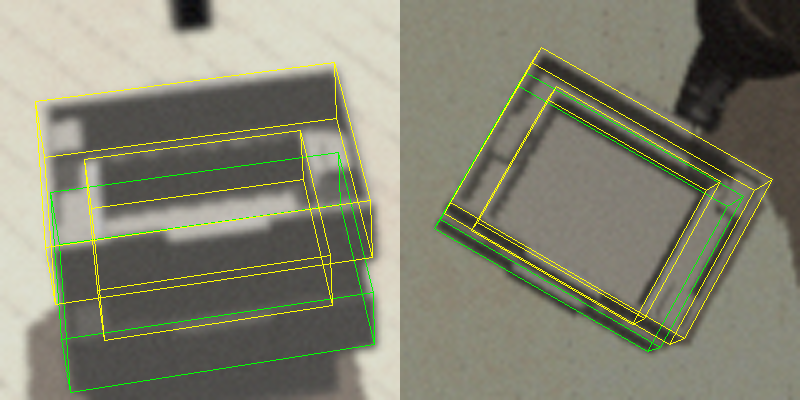

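>>> {"fn": "carry_out", "kwargs": {
  "moves": [
    [[0,0,0],[-20,26,0],0],
    [[0,0,0],[-20,26,0],0],
    [[0,0,0],[-20,26,0],0],
    [[0,0,0],[-20,26,0],0],
    [[0,0,0],[-20,26,0],0]
  ]
}}

```text
t: 20.95
eef_pos: [0.477, 0.0456, 0.3221]
tool_rot: [-0.001, -0.484, 0.875, -0.0]
contact_force: [0.9, -0.2, -0.2]
gripper_width: 0.002
```

```bash
cat >chk.py <<'E'
from see import *
P=S0.copy(); P[3]-=np.pi; P[2]=.075
R_={}
for c in("scene","top"):
    im=bot.read_camera(c); cv2.imwrite(f"pics/{c}_{int(o['t']*10)}.png",im[...,::-1]); r=bot.silhouettes("empty_tote",c); print(c,[(round(d["score"],2),d["region"].sum(),d["location"].round()) for d in r])
    rr=[d["region"] for d in r if abs(d["location"]-proj(P[:3]+[0,0,.06],c)[0]).max()<25]
    if rr: R_[c]=rr[0].astype(np.float32)
    s=[d for d in bot.silhouettes("sown_tote",c)]; print(" sown",[(round(d["score"],2),d["region"].sum(),d["location"].round()) for d in s])
for t in(-4,-2,0,2,4,6):
    q,e=fit(P,np.radians(t),R_,[0,1,2,3]); q2,e2=fit(P,np.radians(t),{"scene":R_["scene"]},[0,1,2,3]);print(t,q.round(4),round(e,4),"scene",q2.round(4),round(e2,4))
E
python3 chk.py
```

```text
t 20.95 q [ 0.826  0.261 -1.207  1.858  0.263  1.202  2.113] p [0.477  0.0456 0.3221] toolx deg -122.1 zt [-0.001 -0.001 -1.   ] F [ 0.9 -0.2 -0.2] w 0.002Traceback (most recent call last):
  File "chk.py", line 5, in <module>
    im=bot.read_camera(c); cv2.imwrite(f"pics/{c}_{int(o['t']*10)}.png",im[...,::-1]); r=bot.silhouettes("empty_tote",c); print(c,[(round(d["score"],2),d["region"].sum(),d["location"].round()) for d in r])
                                                                                                                                                                          ^^^^^^^^^^^^^^^^^^^
AttributeError: 'list' object has no attribute 'round'. Did you mean: 'count'?
```

```bash
sed -i 's/d\["location"\].round()/np.round(d["location"])/g; s/abs(d\["location"\]-/abs(np.array(d["location"])-/' chk.py; python3 chk.py
```

```text
t 21.05 q [ 0.822  0.259 -1.214  1.859  0.261  1.203  2.115] p [0.4752 0.0511 0.323 ] toolx deg -121.5 zt [-0.    -0.001 -1.   ] F [0.1 0.5 0.6] w 0.0
scene [(0.91, np.int64(4579), array([202., 250.]))]
 sown [(0.89, np.int64(1850), array([205., 292.])), (0.33, np.int64(4426), array([204., 251.]))]
top [(0.87, np.int64(3434), array([364., 205.]))]
 sown [(0.5, np.int64(235), array([347., 228.]))]
-4 [ 0.5308 -0.2118  0.0762 -2.135 ] 0.0971 scene [ 0.5246 -0.2081  0.0689 -2.1312] 0.0549
-2 [ 0.5322 -0.2129  0.0761 -2.1346] 0.0896 scene [ 0.5301 -0.2116  0.0738 -2.1349] 0.0516
0 [ 0.534  -0.2137  0.0765 -2.1272] 0.0854 scene [ 0.5282 -0.2102  0.0711 -2.1283] 0.0465
2 [ 0.5354 -0.2148  0.078  -2.131 ] 0.0831 scene [ 0.5287 -0.2108  0.0713 -2.1293] 0.0418
4 [ 0.5369 -0.2154  0.0791 -2.1287] 0.0799 scene [ 0.5332 -0.2139  0.0759 -2.1306] 0.0378
6 [ 0.5388 -0.2166  0.0806 -2.1293] 0.078 scene [ 0.5319 -0.2129  0.0739 -2.1323] 0.0321
```

```bash
cat >chk2.py <<'E'
from see import *
import h
P=S0.copy(); P[3]-=np.pi; P[2]=.075
FULL=h.PARTS; RIM=[FULL[1],FULL[2]]
R_={}
for c in("scene","top"):
    im=bot.read_camera(c); cv2.imwrite(f"pics/{c}_{int(o['t']*10)}.png",im[...,::-1]); R_[c]=bot.silhouettes("empty_tote",c)[0]["region"].astype(np.float32)
h.PARTS=FULL; SM={c:mask(S0,0,c) for c in R_}
h.PARTS=RIM
def cost(p,t,cs):
    e=0
    for c in cs:
        m=mask(p,t,c); r=R_[c]; w=np.where((SM[c]>.02)&(m<.02),0,1); e+=1-(w*np.minimum(m,r)).sum()/(w*np.maximum(m,r)).sum()
    return e
for cs in(("scene","top"),("scene",)):
  for t in(-4,-2,0,2,4,6):
    s=minimize(lambda d:cost([P[0]+d[0],P[1]+d[1],P[2]+d[2],P[3]+d[3]],np.radians(t),cs),np.zeros(4),method="Nelder-Mead",options=dict(initial_simplex=np.vstack([np.zeros(4),np.diag([.008,.008,.008,.05])]),xatol=1e-4,fatol=1e-5))
    print(cs,t,(s.x*1e3).round(1),round(s.fun,4))
E
python3 chk2.py
```

```text
t 21.35 q [ 0.828  0.264 -1.205  1.854  0.264  1.203  2.117] p [0.4789 0.0426 0.3226] toolx deg -122.3 zt [-0.    -0.001 -1.   ] F [-0.4 -0.4 -0.2] w 0.003
('scene', 'top') -4 [-2.6  3.7 -2.6 -1.3] 0.0718
('scene', 'top') -2 [-0.9  2.3 -2.  -3.8] 0.0688
('scene', 'top') 0 [ 0.6  1.7 -1.1 -7.2] 0.0671
('scene', 'top') 2 [ 2.3  0.5 -0.3 -5.4] 0.0692
('scene', 'top') 4 [ 3.8 -0.4  1.3 -7.7] 0.0696
('scene', 'top') 6 [ 5.5 -1.3  3.5 -5.8] 0.0703
('scene',) -4 [ 1.5  0.3  1.4 -9.5] 0.025
('scene',) -2 [ 1.6  0.6  0.8 -8.9] 0.0215
('scene',) 0 [ 2.2  0.1  1.1 -7.8] 0.0196
('scene',) 2 [ 1.9  0.4  0.7 -7.1] 0.0205
('scene',) 4 [ 2.5 -0.3  1.  -6.7] 0.0221
('scene',) 6 [ 2.6  0.1  1.2 -9.5] 0.0247
```

```bash
python3 - <<'E'
from see import *
P=S0.copy(); P[3]-=np.pi; P[2]=.075
print(go(*toolT(P,0,(0,-65,88+42))))
E
```

```text
t 21.55 q [ 0.828  0.263 -1.206  1.854  0.264  1.203  2.117] p [0.4787 0.0435 0.323 ] toolx deg -122.2 zt [ 0.001 -0.001 -1.   ] F [ 0.5  0.4 -0.8] w 0.001
(array([-0.1, -0. , -0.1]), array([ 19.  , -11.9 ,  11.82]))
```

>>> {"fn": "carry_out", "kwargs": {
  "moves": [
    [[0,0,0],[19,-11.9,6],0],
    [[0,0,0],[19,-11.9,8],0],
    [[0,0,0],[19,-11.9,10],0],
    [[0,0,0],[19,-11.9,11.8],0],
    [[0,0,0],[19,-11.9,11.8],0]
  ]
}}

```text
t: 22.18
eef_pos: [0.4759, -0.184, 0.2021]
tool_rot: [-0.002, -0.481, 0.877, 0.001]
contact_force: [-0.4, 0.1, 0.4]
gripper_width: -0.004
```

>>> {"fn": "carry_out", "kwargs": {
  "moves": [
    [[0,0,0],[0,0,0.8],0],
    [[0,0,0],[0,0,1.4],0],
    [[0,0,0],[0,0,1.8],0],
    [[0,0,0],[0,0,2.1],0],
    [[0,0,0],[0,0,2.1],0]
  ]
}}

```text
t: 22.8
eef_pos: [0.4785, -0.1798, 0.1846]
tool_rot: [0.0, -0.484, 0.875, -0.001]
contact_force: [0.2, -0.3, 0.1]
gripper_width: -0.001
```

>>> {"fn": "carry_out", "kwargs": {
  "moves": [
    [[0,0,0],[0,0,0.2],0],
    [[0,0,0],[0,0,0.4],0],
    [[0,0,0],[0,0,0.4],0]
  ]
}}

```text
t: 23.18
eef_pos: [0.4784, -0.1801, 0.1804]
tool_rot: [0.0, -0.484, 0.875, -0.001]
contact_force: [-0.8, 0.2, -0.6]
gripper_width: 0.002
```

>>> {"fn": "carry_out", "kwargs": {
  "moves": [
    [[0,0,0],[0,0,0.15],0],
    [[0,0,0],[0,0,0.3],0],
    [[0,0,0],[0,0,0.3],0]
  ]
}}

```text
t: 23.55
eef_pos: [0.4785, -0.18, 0.1799]
tool_rot: [-0.001, -0.484, 0.875, -0.002]
contact_force: [-11.7, 1.1, 28.2]
gripper_width: -0.004
```

>>> {"fn": "carry_out", "kwargs": {
  "moves": [
    [[0,0,0],[0,0,-0.8],0],
    [[0,0,0],[0,0,-2.5],0],
    [[0,0,0],[0,-6,-2.5],0],
    [[0,0,0],[0,-12,-2.5],0],
    [[0,0,0],[0,-13,-2.5],0]
  ]
}}

```text
t: 24.18
eef_pos: [0.591, -0.2518, 0.2028]
tool_rot: [0.001, -0.482, 0.876, -0.001]
contact_force: [-0.8, 0.2, 0.3]
gripper_width: -0.0
```

>>> {"fn": "carry_out", "kwargs": {
  "moves": [
    [[0,0,0],[0,0,0.8],0],
    [[0,0,0],[0,0,1.4],0],
    [[0,0,0],[0,0,1.8],0],
    [[0,0,0],[0,0,1.9],0],
    [[0,0,0],[0,0,1.9],0]
  ]
}}

```text
t: 24.8
eef_pos: [0.5883, -0.2491, 0.1839]
tool_rot: [0.0, -0.484, 0.875, -0.001]
contact_force: [0.1, 0.6, 1.2]
gripper_width: 0.0
```

>>> {"fn": "carry_out", "kwargs": {
  "moves": [
    [[0,0,0],[0,0,0.15],0],
    [[0,0,0],[0,0,0.3],0],
    [[0,0,0],[0,0,0.4],0],
    [[0,0,0],[0,0,0.4],0]
  ]
}}

```text
t: 25.3
eef_pos: [0.5886, -0.2493, 0.1801]
tool_rot: [0.0, -0.484, 0.875, -0.001]
contact_force: [-1.8, 0.0, 4.0]
gripper_width: -0.002
```

Both sides stop at the same height (about 0.180). I'll retreat and make a last check.

>>> {"fn": "carry_out", "kwargs": {
  "moves": [
    [[0,0,0],[0,0,-0.8],0],
    [[0,0,0],[0,0,-4],0],
    [[0,0,0],[0,0,-10],0],
    [[0,0,0],[0,0,-14],0],
    [[0,0,0],[0,0,-14],0]
  ]
}}

```text
t: 25.92
eef_pos: [0.5903, -0.2486, 0.3239]
tool_rot: [0.003, -0.484, 0.875, -0.003]
contact_force: [-0.4, 0.3, -0.5]
gripper_width: -0.003
```

>>> {"fn": "carry_out", "kwargs": {
  "moves": [
    [[0,0,0],[-20,26,0],0],
    [[0,0,0],[-20,26,0],0],
    [[0,0,0],[-20,26,0],0],
    [[0,0,0],[-20,26,0],0],
    [[0,0,0],[-20,26,0],0]
  ]
}}

```text
t: 26.55
eef_pos: [0.4785, 0.0455, 0.3185]
tool_rot: [-0.0, -0.484, 0.875, -0.001]
contact_force: [1.3, 0.5, 0.0]
gripper_width: -0.003
```

```bash
python3 chk2.py | grep -E "^t|scene',\)"; f=$(ls -t pics/top_*|head -1); g=$(ls -t pics/scene_*|head -1); python3 -c "
import cv2,numpy as np
a=cv2.imread('$f')[90:350,90:490];b=cv2.imread('$g')[120:380,80:480]
cv2.imwrite('pics/fin.png',np.hstack([a,b]))"
```

```text
t 26.55 q [ 0.805  0.26  -1.184  1.861  0.261  1.193  2.116] p [0.4785 0.0455 0.3185] toolx deg -122.1 zt [ 0.    -0.002 -1.   ] F [1.3 0.5 0. ] w -0.003
('scene',) -4 [ 1.5  1.   1.  -5.4] 0.0271
('scene',) -2 [ 1.9  0.4  1.1 -7.8] 0.0231
('scene',) 0 [ 1.8  0.6  0.  -7.5] 0.021
('scene',) 2 [ 0.9  1.5 -0.7 -6.6] 0.0206
('scene',) 4 [ 1.4  1.1 -0.2 -6.3] 0.0222
('scene',) 6 [ 2.1  1.   0.4 -5.8] 0.0249
```

View pics/fin.png

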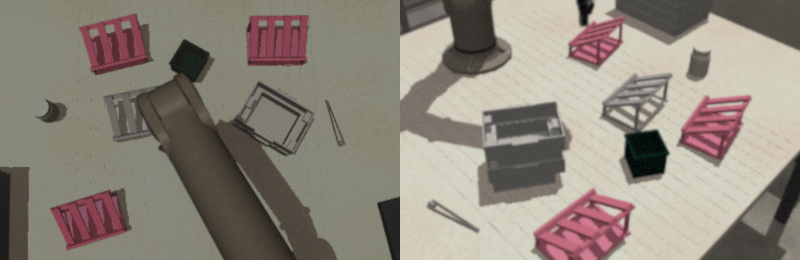

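```bash
python3 -c "
from station import bot
print(bot.hand_in())"
```

```text
the job is handed in; nothing more can be done
None
```

I lifted the empty tote off the stand by its high grip, levelled it and turned it so its one-lug end sits over the sown tote's two-lug end. I then lowered it onto the tabs, let go and pressed each long side down at its grip. The job is handed in at about 27 s of the 69 s allowed; no verdict was reported.

**Height and level:** Probing both grips again, the tool stopped at the same height, 0.180 m on each side, which matches the underside at 75 mm. The inner side read 28 N in that probe. The outer side read only 4 N because I pressed it lightly; it had read 28 N at the same height in the first press.

**Final camera check:** The scene-camera fit puts the empty tote within about 2 mm of centre, level to within 0–2°, and turned about 0.4°.

**Rest of the scene:** The last picture shows the sown tote, pot, tweezers and jar where they stood, and the arm clear. I judged this by eye and did not re-measure them.

**Checks that were less clean:**
- **First tilt fit:** my first scene-camera fit after the presses suggested a 6° tilt. The model counted tub area hidden behind the sown tote's wall, and once I removed that area the fit was best near level.
- **Top-camera fit:** the fit using both cameras was poorer (residual 0.067) and barely told one tilt from another.
- **Inner click:** I never saw a clear 12–20 N peak on the inner side, probably because force is only reported at the end of each call. I relied on the stop heights instead.

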